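# Unlock the indexing jig and hold its plunger out

### The arm

A 7-joint arm with a two-finger parallel gripper is mounted at the origin on a cart in front of the work surface, level with it; the furniture and walls round the work are solid. World frame = base frame: x ahead of the robot, y to its left, z up, the work surface at z = 0. Lengths are in m, angles in rad, forces in N, time in s.
With the tool pointing down it reaches from about 0.425 to 0.925 m from the base axis. Payload 6.8 kg.
Tool frame: the origin (TCP) lies on the centre line of the jaws, within the pads' length; the fingertips stand 19 mm ahead of it and the grasp point (between the pads) is the TCP; z points along the fingers, y is the line along which they close (so a half turn about z gives the same grasp; the last joint's range is limited). The gripper opens to 85 mm and grips with 20 to 120 N. Pads are 22 mm wide; open, the fingers measure 114 mm over their backs; the gripper's body (76 mm by 85 mm) begins 54 mm behind the grasp point. The pads swing forward as they close: fully open they stand 13 mm farther back than shut.
Start: joints at [1.017, 0.477, 0.022, 1.555, -0.011, 1.109, -0.083], TCP at [0.291, -0.609, 0.25] pointing down, gripper open.
Joint ranges: [-2.96, 2.96], [-0.34, 2.1], [-1.41, 1.46], [0.24, 2.44], [-1.37, 4.51], [0.17, 1.92], [-2.96, 2.96]. Speed limits (rad/s): [2.39, 2.39, 3.14, 3.14, 3.14, 3.14, 3.14].

### API

Orientations are given as a rotation vector (axis times angle).
In Python, from bench import r gives the robot as it stands. The module is installed in compiled form; this text tells all that it offers.
- The arm moves only by the tool arm_command, never from a script. Its argument "rows" is a list of rows, each an object of numbers: "fingers": the opening, from -1 (shut) to 1 (fully open); "x", "y", "z": the shift along the tool's x, y, z in m; "ax", "ay", "az": the turn, a rotation vector about the tool's x, y, z in degrees. In form: [{"fingers": .., "x": .., "y": .., "z": .., "ax": .., "ay": .., "az": ..}, ...]. A call has 1 to 10 rows; each row shifts and turns the commanded pose from where the row before left it, along the tool's axes as they then stand; what a row does not reach is not made up. A row lasts 1/12 s, in which the tool goes at most 41.7 mm and 7.16 degrees, less where a joint would pass 70% of its speed; a pose out of reach is approached as far as the arm can. A call is refused whole if a number of a shift passes 0.0417 or a number of a turn 7.16, either way. A call with a gripper value outside its range is refused whole. The fingers move at their own pace and stop on an object; "grip_force" is the grip in N (left out, the last holds). Time passes only in rows, so rows that do not move let the fingers close. It gives the time, the measured TCP pose, the force, the opening and the grip force at its end, in the units of the state.
- r.get_obs(): the state, without advancing time (a new reading comes with each control period).
- r.grab_frame(name): name is "scene" or "top" or "wrist"; returns a dict with "frame" (384x512x3 uint8, red, green, blue), "depth" (384x512 float32, m along the optical axis (not along the pixel's ray), 0 where there is no reading), "K" (3x3 intrinsics, pixels), "world_from_camera" (4x4, takes a point from camera to world coordinates). Camera axes: x right, y down, z forward; pixel columns grow to the right and rows downward; lengths in m; the calibration is good to about 2 mm. A picture is of the moment at which its call begins.
- r.hand_in(): hands the job in; it is judged then, once.
The state is a dict: "clock": time; "joints": joint angles; "qvel": joint speeds; "tau": joint torques, N m; "tcp_pos": TCP position; "orientation": TCP orientation; "contact_force": force on the tool from outside, world axes, zero at the start; "moment": the same for the moment, N m; "grip_width": finger opening in m; "gripper_force": force on a finger pad.
Only numpy, scipy, OpenCV 4.12 (cv2) and the standard library are available. Lean on these libraries where they do the work, as an engineer would, in place of code of your own. Each camera call takes 0.05 s, during which the arm holds its last target. There are 200 camera calls.

### The job

Lift the red lock-out cover straight up off the indexing jig's plunger and stand it upright, open side down, in the grey tray. Then grip the black plunger knob that was under it, pull it all the way up to its stop and finish while still holding it there, so that the pin stays clear of its hole and the dividing disc can be turned. Leave the sanding block and the glue bottle as they are.

Things in the scene. Friction and masses are not known exactly. Their poses are not given: they have to be found in the camera images.
- jig: Fixed indexing jig: grey base 190 x 130 x 12 mm, aluminium disc (152 mm diameter) with holes and a plaque, blue column with arm. Origin: on the vertical plunger axis at worktop height; disc centre 66 mm along -x, column 40 mm along +x. The arm's top is 60 mm up, its round end 56 mm across; on it the plunger's steel barrel, 32 mm diameter, top 72 mm up. Only the plunger stands higher.
- plunger (a joint): Lift of the sprung index plunger in m: 0 = pin seated 12 mm deep in the disc's hole, 0.018 = fully up at its stop. It moves straight up. The spring pulls it down with about 5 N at 0 and 12 N at the stop; it snaps down when let go.
- knob (a point): Centre of the plunger's black cylindrical pull knob, 28 mm diameter, 28 mm high, on the plunger axis; seated, it is 94 mm above the worktop (knob from 80 to 108 mm). It rises with the plunger. At the start it is hidden under the red cover.
- lock_cover: Loose red lock-out cover with yellow band, 80 to 170 g: upside-down cup, 50 mm outer, 42 mm inner diameter, 60 mm high, closed top; on it a grip stub (22 mm diameter, 26 mm in its top 8 mm) from 60 to 92 mm above the rim. Origin: centre of the open underside, z up. At the start it stands over the plunger on the jig's arm, 60 mm above the worktop; the knob reaches 48 mm up into it.
- tray: Open grey tray, fixed: 130 (x) x 170 (y) x 25 mm outside, walls and floor 5 mm thick, origin at the centre of its underside.
- sanding_block: Wooden sanding block, 40 x 90 x 31 mm, a bystander; origin at the centre of its underside.
- glue_bottle: Upright glue bottle with a yellow tip, 38 mm diameter, 119 mm high, a bystander; origin at the centre of its underside.
Not all that is in view belongs to the job. Of the things that look like the tray, the larger one is meant.

How it is judged:
By the outcome, as a careful person would: the job done as asked, in the order asked, and still so for the second after the job is handed in, while the arm keeps its last pose, push and grip.
It also fails if it takes over 58 s, if anything falls off the work surface, if the arm or the gripper's body presses on something with over 40 N, if the wrist force passes 120 N, or if a joint passes its speed limit or range.

## Working session

There is one attempt and no reset: what is moved stays moved. The work goes in short steps, Python scripts to look and compute and a tool call to move; the robot and the scene stay as the last step left them, time stands still between calls to the robot, and variables do not carry over. Pictures are saved under pics/ and viewed, at most 10 in all, crops included, and the job is handed in when it is done.

Besides the shell and the picture viewer there is one more tool, called after "Call:" as name(argument=value, ...) on one line, values as JSON. arm_command: Moves the arm, as the interface text tells. Its arguments: {"type":"object","properties":{"rows":{"type":"array"},"grip_force":{"type":"number"}},"required":["rows"]}

```bash
mkdir -p pics; cat > h.py <<'E'
import numpy as np,cv2
from bench import r
def grab(n,f):
    d=r.grab_frame(n); cv2.imwrite(f'pics/{f}.png',d['frame'][:,:,::-1]); np.savez(f'pics/{f}.npz',**d); return d
def pts(f):
    d=np.load(f'pics/{f}.npz'); Z=d['depth']; K=d['K']; v,u=np.mgrid[:384,:512]
    P=np.stack([(u-K[0,2])/K[0,0]*Z,(v-K[1,2])/K[1,1]*Z,Z],-1); T=d['world_from_camera']
    return P@T[:3,:3].T+T[:3,3], d['frame'], Z
E
python3 - <<'E'
from h import *
a=grab('scene','s0');b=grab('top','t0')
cv2.imwrite('pics/both.png',np.hstack([cv2.resize(x['frame'][:,:,::-1],(400,300)) for x in(a,b)]))
o=r.get_obs();print(o)
E
```

```text
{'clock': 0.1, 'joints': array([ 1.01687106,  0.47775634,  0.0223695 ,  1.55639655, -0.01147695,
        1.10931778, -0.0830553 ]), 'qvel': array([ 0.00010884, -0.00372178,  0.00053515, -0.00365461,  0.00048794,
       -0.00066124, -0.00048691]), 'tau': array([ 4.70931031e-03, -5.97757566e+01,  1.61397066e+00, -2.81954563e+01,
        1.29025552e-02,  4.97116489e-03,  3.83423895e-06]), 'tcp_pos': array([ 0.29080107, -0.60855682,  0.2493788 ]), 'orientation': array([-3.06222281e+00, -6.94225384e-01,  8.53044801e-04]), 'contact_force': array([ 0.97167611,  0.47560121, -0.05846177]), 'moment': array([ 0.0588385 ,  0.01279325, -0.04083838]), 'gripper_force': 0.0, 'grip_width': 0.08520985745510413}
```

View pics/t0.png

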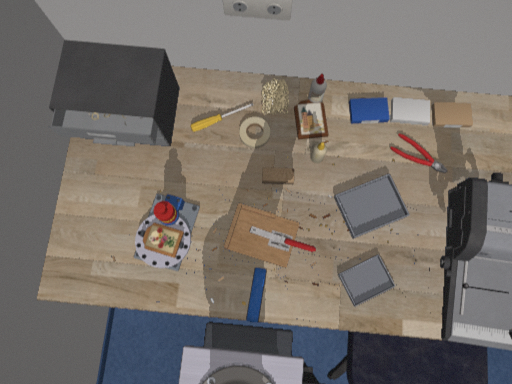

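View pics/s0.png

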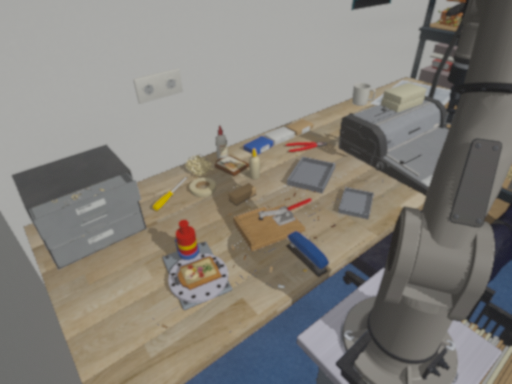

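The top view shows the red cover at about (165,211), the large tray at (371,204), the bottle at (319,150) and the block at (278,175). I'll turn these into positions.

```bash
python3 - <<'E'
from h import *
for f in('t0','s0'):
    W,I,Z=pts(f); 
    h=cv2.cvtColor(I,cv2.COLOR_RGB2HSV).astype(int)
    red=((h[...,0]<6)|(h[...,0]>174))&(h[...,1]>170)&(h[...,2]>60)&(Z>0)
    n,l,s,c=cv2.connectedComponentsWithStats(red.astype('uint8'))
    for i in range(1,n):
        if s[i,4]>25:
            p=W[l==i]; print(f,c[i].round(),s[i,4],p.min(0).round(3),p.max(0).round(3))
            t=p[p[:,2]>p[:,2].max()-.008]; print('  top',t.mean(0).round(4),len(t))
W,I,Z=pts('t0')
for n,u,v in [('tray',371,204),('trayTL',336,189),('TR',390,174),('BR',407,209),('BL',354,236),('small',366,279),('bottle',319,150),('block',278,172),('disc hole',163,240),('table',220,170),('column',177,202),('jc1',160,193),('jc2',199,208),('jc3',135,258),('jc4',180,270),('plaque',163,240),('glue',318,85),('cutboard',270,225)]:
    print(n,W[v,u].round(3))
m=(Z>0)&(W[...,2]>.045)&(W[...,2]<.066)
m[:, :130]=0;m[:,215:]=0;m[:180]=0;m[280:]=0
print(W[m].min(0),W[m].max(0))
d=r.grab_frame('top');print(d['world_from_camera'].round(3),d['K'])
big=cv2.resize(I[170:290,110:230,::-1],(600,600),interpolation=cv2.INTER_CUBIC);cv2.imwrite('pics/c1.png',big)
E
```

```text
t0 [320.  79.] 30 [ 0.88  -0.144  0.112] [ 0.889 -0.132  0.144]
  top [ 0.8868 -0.1389  0.14  ] 6
t0 [414. 152.] 294 [ 0.707 -0.488  0.006] [ 0.793 -0.368  0.024]
  top [ 0.7366 -0.4383  0.018 ] 114
t0 [164. 211.] 297 [0.462 0.212 0.099] [0.507 0.26  0.156]
  top [0.4857 0.2366 0.1522] 84
t0 [299. 245.] 133 [ 0.426 -0.159  0.051] [ 0.45  -0.082  0.067]
  top [ 0.4361 -0.1261  0.0618] 100
s0 [305. 145.] 84 [ 0.707 -0.484  0.005] [ 0.784 -0.401  0.018]
  top [ 0.7338 -0.4457  0.0133] 65
s0 [299. 204.] 44 [ 0.424 -0.151  0.054] [ 0.443 -0.084  0.064]
  top [ 0.4337 -0.1194  0.0591] 40
s0 [185. 234.] 316 [0.46  0.216 0.099] [0.501 0.261 0.154]
  top [0.4805 0.2376 0.1506] 46
s0 [189. 251.] 37 [0.459 0.225 0.065] [0.474 0.258 0.077]
  top [0.4647 0.2458 0.0723] 24
tray [ 0.577 -0.318  0.006]
trayTL [ 0.615 -0.219 -0.007]
TR [ 0.674 -0.373 -0.005]
BR [ 0.574 -0.422  0.   ]
BL [ 0.479 -0.271  0.023]
small [ 0.368 -0.312  0.003]
bottle [ 0.695 -0.152  0.086]
block [ 0.64  -0.048  0.026]
disc hole [0.418 0.245 0.036]
table [ 0.639  0.12  -0.003]
column [0.521 0.217 0.06 ]
jc1 [0.554 0.282 0.001]
jc2 [ 0.521  0.166 -0.002]
jc3 [ 0.365  0.323 -0.   ]
jc4 [0.344 0.195 0.001]
plaque [0.418 0.245 0.036]
glue [ 0.88  -0.136  0.101]
cutboard [ 0.489 -0.039  0.017]
[0.38614247 0.19446549 0.0450247 ] [0.54073252 0.2845705  0.06584664]
[[ 0.094 -0.969  0.228  0.302]
 [-0.996 -0.092  0.019 -0.027]
 [ 0.002 -0.228 -0.974  1.196]
 [ 0.     0.     0.     1.   ]] [[429.78095557   0.         260.48236228]
 [  0.         429.78095557 192.93796832]
 [  0.           0.           1.        ]]
```

View pics/c1.png

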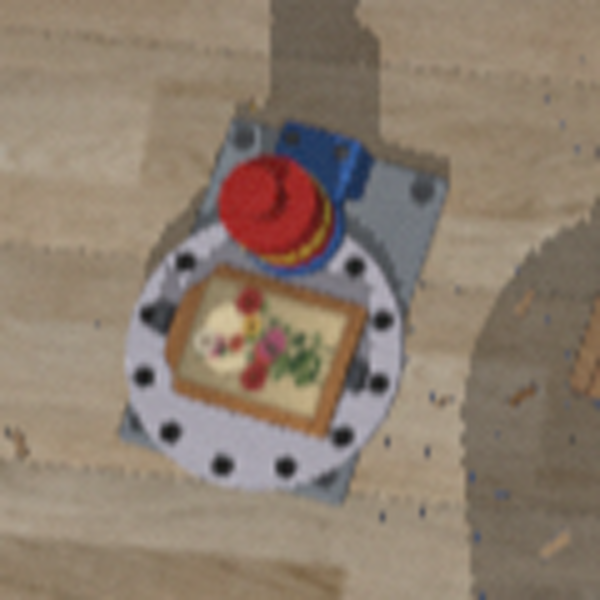

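The cover stands alone on the jig arm: its top is 152 mm up (as expected) and its axis is near (0.483, 0.237). Its blue column lies toward +x, and the plaque is in front of it on the disc. I'll plan the moves along an arc.

```bash
cat >> h.py <<'E'
from scipy.spatial.transform import Rotation as Ro
def plan(*ws,step=.038):
    o=r.get_obs(); R=Ro.from_rotvec(o['orientation']).as_matrix(); p=o['tcp_pos']
    print('t',round(o['clock'],2),'tcp',p.round(4),'Rz',R[:,2].round(4),'y',R[:,1].round(3),'F',o['contact_force'].round(1),'w',round(o['grip_width'],4))
    for w in ws:
        d=R.T@(np.array(w)-p); n=max(1,int(np.ceil(np.linalg.norm(d)/step))); print(w,'tool d',d.round(4),'rows',n,'each',(d/n).round(4)); p=np.array(w)
E
python3 - <<'E'
from h import *
plan((.5,-.25,.25),(.483,.237,.25))
E
```

```text
t 0.15 tcp [ 0.2909 -0.6087  0.2496] Rz [-7.0e-04  1.2e-03 -1.0e+00] y [ 0.431 -0.902 -0.001] F [ 0.2 -0.6 -0.5] w 0.0855
(0.5, -0.25, 0.25) tool d [ 3.434e-01 -2.334e-01 -2.000e-04] rows 11 each [ 0.0312 -0.0212 -0.    ]
(0.483, 0.237, 0.25) tool d [ 0.1947 -0.4467  0.0006] rows 13 each [ 0.015  -0.0344  0.    ]
```

Call:
arm_command(rows=[{"fingers": 1, "x": 0.015, "y": -0.01}, {"fingers": 1, "x": 0.031, "y": -0.021}, {"fingers": 1, "x": 0.031, "y": -0.021}, {"fingers": 1, "x": 0.031, "y": -0.021}, {"fingers": 1, "x": 0.031, "y": -0.021}, {"fingers": 1, "x": 0.031, "y": -0.021}, {"fingers": 1, "x": 0.031, "y": -0.021}, {"fingers": 1, "x": 0.031, "y": -0.021}, {"fingers": 1, "x": 0.031, "y": -0.021}, {"fingers": 1, "x": 0.031, "y": -0.021}], grip_force=60)

```text
validation failed for argument at $.ro...
```

Call:
arm_command(rows=[{"fingers": 1, "x": 0.031, "y": -0.021}, {"fingers": 1, "x": 0.02, "y": -0.03}, {"fingers": 1, "x": 0.016, "y": -0.034}, {"fingers": 1, "x": 0.016, "y": -0.034}, {"fingers": 1, "x": 0.016, "y": -0.034}, {"fingers": 1, "x": 0.016, "y": -0.034}, {"fingers": 1, "x": 0.016, "y": -0.034}, {"fingers": 1, "x": 0.016, "y": -0.034}, {"fingers": 1, "x": 0.016, "y": -0.034}, {"fingers": 1, "x": 0.016, "y": -0.034}])

```text
validation failed for argument at $.ro...
```

```bash
python3 - <<'E'
from h import *
plan((.483,.237,.25))
E
```

```text
t 0.15 tcp [ 0.2909 -0.6087  0.2496] Rz [-7.0e-04  1.2e-03 -1.0e+00] y [ 0.431 -0.902 -0.001] F [ 0.2 -0.6 -0.5] w 0.0855
(0.483, 0.237, 0.25) tool d [ 5.380e-01 -6.802e-01  4.000e-04] rows 23 each [ 0.0234 -0.0296  0.    ]
```

All keys are needed in each row.

Call:
arm_command(rows=[{"fingers": 1, "x": 0.015, "y": -0.01, "z": 0, "ax": 0, "ay": 0, "az": 0}, {"fingers": 1, "x": 0.031, "y": -0.021, "z": 0, "ax": 0, "ay": 0, "az": 0}, {"fingers": 1, "x": 0.031, "y": -0.021, "z": 0, "ax": 0, "ay": 0, "az": 0}, {"fingers": 1, "x": 0.031, "y": -0.021, "z": 0, "ax": 0, "ay": 0, "az": 0}, {"fingers": 1, "x": 0.031, "y": -0.021, "z": 0, "ax": 0, "ay": 0, "az": 0}, {"fingers": 1, "x": 0.031, "y": -0.021, "z": 0, "ax": 0, "ay": 0, "az": 0}, {"fingers": 1, "x": 0.031, "y": -0.021, "z": 0, "ax": 0, "ay": 0, "az": 0}, {"fingers": 1, "x": 0.031, "y": -0.021, "z": 0, "ax": 0, "ay": 0, "az": 0}, {"fingers": 1, "x": 0.031, "y": -0.021, "z": 0, "ax": 0, "ay": 0, "az": 0}, {"fingers": 1, "x": 0.031, "y": -0.021, "z": 0, "ax": 0, "ay": 0, "az": 0}], grip_force=60)

```text
clock: 0.98
tcp_pos: [0.471, -0.301, 0.2502]
orientation: [-3.064, -0.694, 0.0]
contact_force: [1.8, -0.1, 0.1]
grip_width: 0.0852
gripper_force: 0.0
```

Call:
arm_command(rows=[{"fingers": 1, "x": 0.031, "y": -0.021, "z": 0, "ax": 0, "ay": 0, "az": 0}, {"fingers": 1, "x": 0.02, "y": -0.03, "z": 0, "ax": 0, "ay": 0, "az": 0}, {"fingers": 1, "x": 0.016, "y": -0.034, "z": 0, "ax": 0, "ay": 0, "az": 0}, {"fingers": 1, "x": 0.016, "y": -0.034, "z": 0, "ax": 0, "ay": 0, "az": 0}, {"fingers": 1, "x": 0.016, "y": -0.034, "z": 0, "ax": 0, "ay": 0, "az": 0}, {"fingers": 1, "x": 0.016, "y": -0.034, "z": 0, "ax": 0, "ay": 0, "az": 0}, {"fingers": 1, "x": 0.016, "y": -0.034, "z": 0, "ax": 0, "ay": 0, "az": 0}, {"fingers": 1, "x": 0.016, "y": -0.034, "z": 0, "ax": 0, "ay": 0, "az": 0}, {"fingers": 1, "x": 0.016, "y": -0.034, "z": 0, "ax": 0, "ay": 0, "az": 0}, {"fingers": 1, "x": 0.016, "y": -0.034, "z": 0, "ax": 0, "ay": 0, "az": 0}])

```text
clock: 1.82
tcp_pos: [0.4923, 0.0675, 0.2503]
orientation: [3.064, 0.694, 0.0]
contact_force: [-0.4, -0.4, 1.0]
grip_width: 0.0852
gripper_force: 0.0
```

Call:
arm_command(rows=[{"fingers": 1, "x": 0.016, "y": -0.034, "z": 0, "ax": 0, "ay": 0, "az": 0}, {"fingers": 1, "x": 0.016, "y": -0.034, "z": 0, "ax": 0, "ay": 0, "az": 0}, {"fingers": 1, "x": 0.01, "y": -0.02, "z": 0, "ax": 0, "ay": 0, "az": 0}, {"fingers": 1, "x": 0, "y": 0, "z": 0, "ax": 0, "ay": 0, "az": 0}, {"fingers": 1, "x": 0, "y": 0, "z": 0, "ax": 0, "ay": 0, "az": 0}])

```text
clock: 2.23
tcp_pos: [0.4923, 0.1647, 0.2501]
orientation: [-3.063, -0.699, 0.001]
contact_force: [0.6, -0.3, -1.1]
grip_width: 0.085
gripper_force: 0.0
```

```bash
python3 - <<'E'
from h import *
grab('wrist','w0')
plan((.483,.237,.25),(.483,.237,.143))
W,I,Z=pts('w0'); h=cv2.cvtColor(I,cv2.COLOR_RGB2HSV).astype(int)
red=((h[...,0]<6)|(h[...,0]>174))&(h[...,1]>150)&(Z>0)
for a,b in((.145,.16),(.113,.125)):
    m=red&(W[...,2]>a)&(W[...,2]<b); p=W[m]
    if len(p)>20:
        (c,rad)=cv2.minEnclosingCircle(p[:,:2].astype('f4')); print(a,len(p),p.mean(0).round(4),c,rad,np.percentile(p,[1,99],axis=0).round(4))
E
```

```text
t 2.28 tcp [0.4925 0.163  0.25  ] Rz [-7.e-04 -7.e-04 -1.e+00] y [ 0.432 -0.902  0.   ] F [ 0.5 -0.1  0.8] w 0.0853
(0.483, 0.237, 0.25) tool d [ 0.0233 -0.0709 -0.0001] rows 2 each [ 0.0117 -0.0355 -0.    ]
(0.483, 0.237, 0.143) tool d [ 1.00e-04 -0.00e+00  1.07e-01] rows 3 each [ 0.     -0.      0.0357]
0.145 775 [0.4864 0.2363 0.1507] (0.4854777753353119, 0.2365247905254364) 0.01290879026055336 [[0.4741 0.2245 0.1458]
 [0.4978 0.2483 0.1523]]
0.113 1347 [0.4915 0.2338 0.1189] (0.4853849411010742, 0.23672063648700714) 0.024911869317293167 [[0.4629 0.2132 0.1148]
 [0.5094 0.2599 0.1227]]
```

View pics/w0.png

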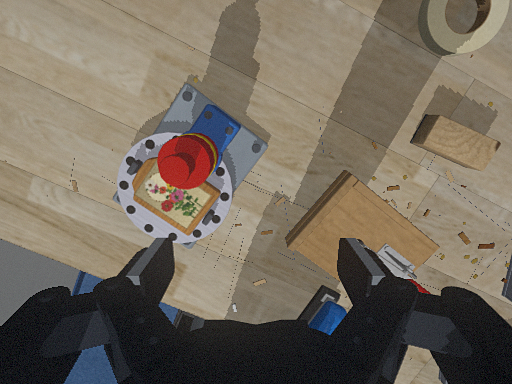

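The wrist view shows the cover at (185,160). The fitted radii, 12.9 and 24.9 mm, match the given sizes, so the axis is (0.4854, 0.2366).

Call:
arm_command(rows=[{"fingers": 1, "x": 0.0083, "y": -0.0231, "z": 0, "ax": 0, "ay": 0, "az": 0}, {"fingers": 1, "x": 0.0085, "y": -0.0231, "z": 0, "ax": 0, "ay": 0, "az": 0}, {"fingers": 1, "x": 0.0085, "y": -0.0231, "z": 0, "ax": 0, "ay": 0, "az": 0}, {"fingers": 1, "x": 0, "y": 0, "z": 0.02, "ax": 0, "ay": 0, "az": 0}, {"fingers": 1, "x": 0, "y": 0, "z": 0.03, "ax": 0, "ay": 0, "az": 0}, {"fingers": 1, "x": 0, "y": 0, "z": 0.02, "ax": 0, "ay": 0, "az": 0}, {"fingers": 1, "x": 0, "y": 0, "z": 0, "ax": 0, "ay": 0, "az": 0}, {"fingers": 1, "x": 0, "y": 0, "z": 0, "ax": 0, "ay": 0, "az": 0}, {"fingers": 1, "x": 0, "y": 0, "z": 0, "ax": 0, "ay": 0, "az": 0}])

```text
clock: 3.03
tcp_pos: [0.4867, 0.2361, 0.1814]
orientation: [-3.064, -0.692, -0.002]
contact_force: [0.3, 0.0, 0.5]
grip_width: 0.0854
gripper_force: 0.0
```

```bash
python3 - <<'E'
from h import *
plan((.4854,.2366,.143))
E
```

```text
t 3.03 tcp [0.4867 0.2361 0.1814] Rz [ 1.4e-03  3.0e-04 -1.0e+00] y [ 0.43  -0.903  0.   ] F [0.3 0.  0.5] w 0.0854
(0.4854, 0.2366, 0.143) tool d [-0.001  -0.001   0.0384] rows 2 each [-0.0005 -0.0005  0.0192]
```

Call:
arm_command(rows=[{"fingers": 1, "x": -0.001, "y": -0.001, "z": 0.018, "ax": 0, "ay": 0, "az": 0}, {"fingers": 1, "x": 0, "y": 0, "z": 0.02, "ax": 0, "ay": 0, "az": 0}, {"fingers": 1, "x": 0, "y": 0, "z": 0, "ax": 0, "ay": 0, "az": 0}, {"fingers": 1, "x": 0, "y": 0, "z": 0, "ax": 0, "ay": 0, "az": 0}, {"fingers": -1, "x": 0, "y": 0, "z": 0, "ax": 0, "ay": 0, "az": 0}, {"fingers": -1, "x": 0, "y": 0, "z": 0, "ax": 0, "ay": 0, "az": 0}, {"fingers": -1, "x": 0, "y": 0, "z": 0, "ax": 0, "ay": 0, "az": 0}, {"fingers": -1, "x": 0, "y": 0, "z": 0, "ax": 0, "ay": 0, "az": 0}, {"fingers": -1, "x": 0, "y": 0, "z": 0, "ax": 0, "ay": 0, "az": 0}, {"fingers": -1, "x": 0, "y": 0, "z": 0, "ax": 0, "ay": 0, "az": 0}], grip_force=40)

```text
clock: 3.87
tcp_pos: [0.4848, 0.2375, 0.1429]
orientation: [-3.064, -0.694, -0.002]
contact_force: [-0.1, -0.6, 3.5]
grip_width: 0.0242
gripper_force: 38.9
```

Call:
arm_command(rows=[{"fingers": -1, "x": 0, "y": 0, "z": 0, "ax": 0, "ay": 0, "az": 0}, {"fingers": -1, "x": 0, "y": 0, "z": 0, "ax": 0, "ay": 0, "az": 0}, {"fingers": -1, "x": 0, "y": 0, "z": 0, "ax": 0, "ay": 0, "az": 0}, {"fingers": -1, "x": 0, "y": 0, "z": 0, "ax": 0, "ay": 0, "az": 0}])

```text
clock: 4.2
tcp_pos: [0.4849, 0.2375, 0.1429]
orientation: [-3.064, -0.694, -0.002]
contact_force: [0.6, -1.4, 6.2]
grip_width: 0.0241
gripper_force: 39.0
```

Call:
arm_command(rows=[{"fingers": -1, "x": 0, "y": 0, "z": -0.005, "ax": 0, "ay": 0, "az": 0}, {"fingers": -1, "x": 0, "y": 0, "z": -0.012, "ax": 0, "ay": 0, "az": 0}, {"fingers": -1, "x": 0, "y": 0, "z": -0.015, "ax": 0, "ay": 0, "az": 0}, {"fingers": -1, "x": 0, "y": 0, "z": -0.02, "ax": 0, "ay": 0, "az": 0}, {"fingers": -1, "x": 0, "y": 0, "z": -0.02, "ax": 0, "ay": 0, "az": 0}, {"fingers": -1, "x": 0, "y": 0, "z": -0.02, "ax": 0, "ay": 0, "az": 0}, {"fingers": -1, "x": 0, "y": 0, "z": -0.015, "ax": 0, "ay": 0, "az": 0}, {"fingers": -1, "x": 0, "y": 0, "z": 0, "ax": 0, "ay": 0, "az": 0}, {"fingers": -1, "x": 0, "y": 0, "z": 0, "ax": 0, "ay": 0, "az": 0}, {"fingers": -1, "x": 0, "y": 0, "z": 0, "ax": 0, "ay": 0, "az": 0}])

```text
clock: 5.03
tcp_pos: [0.4837, 0.2369, 0.2485]
orientation: [3.063, 0.694, -0.002]
contact_force: [0.6, -1.1, -1.2]
grip_width: 0.0243
gripper_force: 39.3
```

```bash
python3 - <<'E'
from h import *
W,I,Z=pts('w0')
# tray rim in wrist? use top view: rim points 20-30mm near tray
W,I,Z=pts('t0'); S=np.zeros(Z.shape,bool); S[160:250,320:420]=1
m=S&(Z>0)&(W[...,2]>.013)&(W[...,2]<.035)&(W[...,0]>.45)&(W[...,1]<-.2)
q=cv2.minAreaRect(W[m][:,:2].astype('f4')*1000); print(m.sum(),q)
s=grab('scene','s1')
grab('wrist','w1')
plan((.5,0,.25),(.577,-.318,.25))
c=np.hstack([cv2.resize(s['frame'][140:300,100:300,::-1],(400,320)),cv2.resize(cv2.imread('pics/w1.png'),(400,320))]);cv2.imwrite('pics/c2.png',c)
E
```

```text
517 ((596.8910522460938, -359.28778076171875), (134.81936645507812, 273.99359130859375), 29.21820640563965)
t 5.13 tcp [0.4836 0.2368 0.248 ] Rz [-0.0021 -0.0011 -1.    ] y [ 0.431 -0.902  0.   ] F [ 0.1 -0.7 -1.7] w 0.0243
(0.5, 0, 0.25) tool d [-0.0874  0.2207 -0.0018] rows 7 each [-0.0125  0.0315 -0.0003]
(0.577, -0.318, 0.25) tool d [-6.770e-02  3.201e-01  2.000e-04] rows 9 each [-0.0075  0.0356  0.    ]
```

View pics/c2.png

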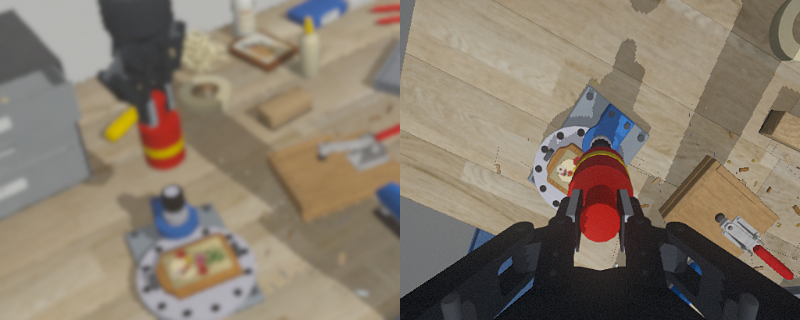

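The cover hangs upright from the gripper and the black knob is exposed. Next I carry it to the tray.

Call:
arm_command(rows=[{"fingers": -1, "x": -0.005, "y": 0.013, "z": 0, "ax": 0, "ay": 0, "az": 0}, {"fingers": -1, "x": -0.01, "y": 0.024, "z": 0, "ax": 0, "ay": 0, "az": 0}, {"fingers": -1, "x": -0.012, "y": 0.03, "z": 0, "ax": 0, "ay": 0, "az": 0}, {"fingers": -1, "x": -0.012, "y": 0.03, "z": 0, "ax": 0, "ay": 0, "az": 0}, {"fingers": -1, "x": -0.012, "y": 0.03, "z": 0, "ax": 0, "ay": 0, "az": 0}, {"fingers": -1, "x": -0.012, "y": 0.03, "z": 0, "ax": 0, "ay": 0, "az": 0}, {"fingers": -1, "x": -0.012, "y": 0.03, "z": 0, "ax": 0, "ay": 0, "az": 0}, {"fingers": -1, "x": -0.012, "y": 0.033, "z": 0, "ax": 0, "ay": 0, "az": 0}, {"fingers": -1, "x": -0.008, "y": 0.034, "z": 0, "ax": 0, "ay": 0, "az": 0}, {"fingers": -1, "x": -0.008, "y": 0.034, "z": 0, "ax": 0, "ay": 0, "az": 0}])

```text
clock: 5.97
tcp_pos: [0.5148, -0.0686, 0.2484]
orientation: [-3.063, -0.695, 0.003]
contact_force: [0.1, 0.4, -1.3]
grip_width: 0.0241
gripper_force: 39.3
```

Call:
arm_command(rows=[{"fingers": -1, "x": -0.008, "y": 0.034, "z": 0, "ax": 0, "ay": 0, "az": 0}, {"fingers": -1, "x": -0.008, "y": 0.034, "z": 0, "ax": 0, "ay": 0, "az": 0}, {"fingers": -1, "x": -0.008, "y": 0.034, "z": 0, "ax": 0, "ay": 0, "az": 0}, {"fingers": -1, "x": -0.008, "y": 0.034, "z": 0, "ax": 0, "ay": 0, "az": 0}, {"fingers": -1, "x": -0.008, "y": 0.034, "z": 0, "ax": 0, "ay": 0, "az": 0}, {"fingers": -1, "x": -0.008, "y": 0.034, "z": 0, "ax": 0, "ay": 0, "az": 0}, {"fingers": -1, "x": -0.005, "y": 0.025, "z": 0, "ax": 0, "ay": 0, "az": 0}, {"fingers": -1, "x": -0.004, "y": 0.013, "z": 0, "ax": 0, "ay": 0, "az": 0}, {"fingers": -1, "x": 0, "y": 0, "z": 0, "ax": 0, "ay": 0, "az": 0}, {"fingers": -1, "x": 0, "y": 0, "z": 0, "ax": 0, "ay": 0, "az": 0}])

```text
clock: 6.8
tcp_pos: [0.568, -0.3093, 0.248]
orientation: [-3.062, -0.693, 0.002]
contact_force: [0.5, 0.7, -0.4]
grip_width: 0.0241
gripper_force: 39.4
```

```bash
python3 - <<'E'
from h import *
grab('wrist','w2'); grab('top','t2')
plan((.578,-.32,.25),(.578,-.32,.09))
c=np.hstack([cv2.resize(cv2.imread('pics/t2.png')[130:290,280:480],(400,320)),cv2.resize(cv2.imread('pics/w2.png'),(400,320))]);cv2.imwrite('pics/c3.png',c)
E
```

```text
t 6.9 tcp [ 0.5686 -0.3075  0.2488] Rz [-8.0e-04  1.8e-03 -1.0e+00] y [ 0.433 -0.901 -0.002] F [ 0.7  1.2 -1.1] w 0.0243
(0.578, -0.32, 0.25) tool d [ 0.003   0.0154 -0.0013] rows 1 each [ 0.003   0.0154 -0.0013]
(0.578, -0.32, 0.09) tool d [-0.      0.0003  0.16  ] rows 5 each [-0.      0.0001  0.032 ]
```

View pics/c3.png

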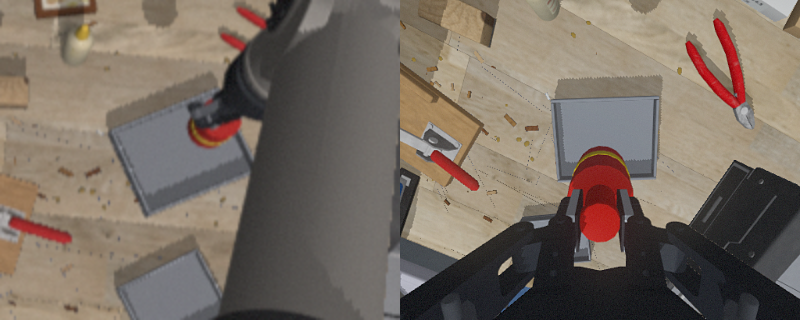

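The tray lies in front of and under the cover. In the wrist view it spans (553–660, 97–178), and the planned target is near its centre. Now I lower the cover.

Call:
arm_command(rows=[{"fingers": -1, "x": 0.003, "y": 0.012, "z": 0.01, "ax": 0, "ay": 0, "az": 0}, {"fingers": -1, "x": 0, "y": 0.003, "z": 0.025, "ax": 0, "ay": 0, "az": 0}, {"fingers": -1, "x": 0, "y": 0, "z": 0.03, "ax": 0, "ay": 0, "az": 0}, {"fingers": -1, "x": 0, "y": 0, "z": 0.03, "ax": 0, "ay": 0, "az": 0}, {"fingers": -1, "x": 0, "y": 0, "z": 0.025, "ax": 0, "ay": 0, "az": 0}, {"fingers": -1, "x": 0, "y": 0, "z": 0.02, "ax": 0, "ay": 0, "az": 0}, {"fingers": -1, "x": 0, "y": 0, "z": 0.01, "ax": 0, "ay": 0, "az": 0}, {"fingers": -1, "x": 0, "y": 0, "z": 0, "ax": 0, "ay": 0, "az": 0}, {"fingers": -1, "x": 0, "y": 0, "z": 0, "ax": 0, "ay": 0, "az": 0}, {"fingers": -1, "x": 0, "y": 0, "z": 0, "ax": 0, "ay": 0, "az": 0}])

```text
clock: 7.73
tcp_pos: [0.5789, -0.322, 0.1011]
orientation: [3.062, 0.695, 0.004]
contact_force: [0.7, 0.8, -0.1]
grip_width: 0.0241
gripper_force: 39.5
```

Call:
arm_command(rows=[{"fingers": -1, "x": 0, "y": 0, "z": 0.003, "ax": 0, "ay": 0, "az": 0}, {"fingers": -1, "x": 0, "y": 0, "z": 0.003, "ax": 0, "ay": 0, "az": 0}, {"fingers": -1, "x": 0, "y": 0, "z": 0.003, "ax": 0, "ay": 0, "az": 0}, {"fingers": -1, "x": 0, "y": 0, "z": 0, "ax": 0, "ay": 0, "az": 0}])

```text
clock: 8.07
tcp_pos: [0.5774, -0.3221, 0.09]
orientation: [-3.064, -0.694, 0.001]
contact_force: [0.3, -0.6, -1.5]
grip_width: 0.0239
gripper_force: 39.5
```

Call:
arm_command(rows=[{"fingers": -1, "x": 0, "y": 0, "z": 0.001, "ax": 0, "ay": 0, "az": 0}, {"fingers": -1, "x": 0, "y": 0, "z": 0.001, "ax": 0, "ay": 0, "az": 0}, {"fingers": -1, "x": 0, "y": 0, "z": 0, "ax": 0, "ay": 0, "az": 0}, {"fingers": -1, "x": 0, "y": 0, "z": 0, "ax": 0, "ay": 0, "az": 0}])

```text
clock: 8.4
tcp_pos: [0.5777, -0.3222, 0.0883]
orientation: [3.064, 0.694, -0.0]
contact_force: [0.3, 0.1, -0.6]
grip_width: 0.0245
gripper_force: 39.5
```

Call:
arm_command(rows=[{"fingers": -1, "x": 0, "y": 0, "z": 0.001, "ax": 0, "ay": 0, "az": 0}, {"fingers": -1, "x": 0, "y": 0, "z": 0.001, "ax": 0, "ay": 0, "az": 0}, {"fingers": -1, "x": 0, "y": 0, "z": 0, "ax": 0, "ay": 0, "az": 0}, {"fingers": -1, "x": 0, "y": 0, "z": 0, "ax": 0, "ay": 0, "az": 0}])

```text
clock: 8.73
tcp_pos: [0.5785, -0.3229, 0.0878]
orientation: [3.062, 0.693, 0.003]
contact_force: [-1.1, -0.0, 7.3]
grip_width: 0.0242
gripper_force: 40.0
```

The force shows contact with the tray floor. I'll release and then rise.

Call:
arm_command(rows=[{"fingers": -0.3, "x": 0, "y": 0, "z": 0, "ax": 0, "ay": 0, "az": 0}, {"fingers": 0, "x": 0, "y": 0, "z": 0, "ax": 0, "ay": 0, "az": 0}, {"fingers": 1, "x": 0, "y": 0, "z": 0, "ax": 0, "ay": 0, "az": 0}, {"fingers": 1, "x": 0, "y": 0, "z": 0, "ax": 0, "ay": 0, "az": 0}, {"fingers": 1, "x": 0, "y": 0, "z": 0, "ax": 0, "ay": 0, "az": 0}, {"fingers": 1, "x": 0, "y": 0, "z": -0.01, "ax": 0, "ay": 0, "az": 0}, {"fingers": 1, "x": 0, "y": 0, "z": -0.025, "ax": 0, "ay": 0, "az": 0}, {"fingers": 1, "x": 0, "y": 0, "z": -0.035, "ax": 0, "ay": 0, "az": 0}, {"fingers": 1, "x": 0, "y": 0, "z": -0.04, "ax": 0, "ay": 0, "az": 0}, {"fingers": 1, "x": 0, "y": 0, "z": -0.03, "ax": 0, "ay": 0, "az": 0}])

```text
clock: 9.57
tcp_pos: [0.5782, -0.3224, 0.2301]
orientation: [3.062, 0.694, 0.003]
contact_force: [0.2, 0.0, 0.8]
grip_width: 0.0852
gripper_force: 0.0
```

```bash
python3 - <<'E'
from h import *
grab('wrist','w3')
plan((.5,0,.25),(.4865,.19,.25))
E
```

```text
t 9.62 tcp [ 0.5811 -0.3237  0.2367] Rz [ 0.0112 -0.0052 -0.9999] y [ 0.431 -0.902  0.009] F [ 2.2 -1.5  4.2] w 0.0856
(0.5, 0, 0.25) tool d [ 0.0664 -0.3269 -0.0158] rows 9 each [ 0.0074 -0.0363 -0.0018]
(0.4865, 0.19, 0.25) tool d [ 0.0697 -0.1773 -0.0011] rows 6 each [ 0.0116 -0.0295 -0.0002]
```

View pics/w3.png

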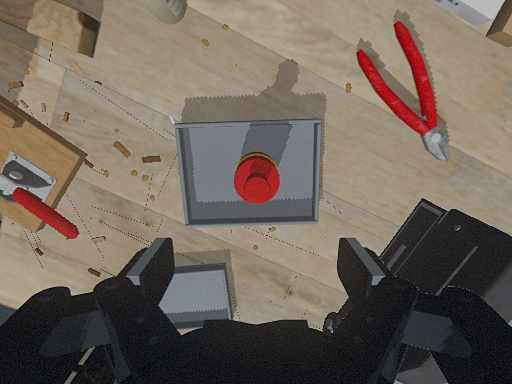

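The cover stands upright in the larger tray, at (257,178). Next I return to the knob.

Call:
arm_command(rows=[{"fingers": 1, "x": 0.004, "y": -0.02, "z": -0.01, "ax": 0, "ay": 0, "az": 0}, {"fingers": 1, "x": 0.007, "y": -0.034, "z": 0, "ax": 0, "ay": 0, "az": 0}, {"fingers": 1, "x": 0.007, "y": -0.034, "z": 0, "ax": 0, "ay": 0, "az": 0}, {"fingers": 1, "x": 0.007, "y": -0.034, "z": 0, "ax": 0, "ay": 0, "az": 0}, {"fingers": 1, "x": 0.007, "y": -0.034, "z": 0, "ax": 0, "ay": 0, "az": 0}, {"fingers": 1, "x": 0.007, "y": -0.034, "z": 0, "ax": 0, "ay": 0, "az": 0}, {"fingers": 1, "x": 0.007, "y": -0.034, "z": 0, "ax": 0, "ay": 0, "az": 0}, {"fingers": 1, "x": 0.008, "y": -0.034, "z": 0, "ax": 0, "ay": 0, "az": 0}, {"fingers": 1, "x": 0.008, "y": -0.034, "z": 0, "ax": 0, "ay": 0, "az": 0}, {"fingers": 1, "x": 0.008, "y": -0.034, "z": 0, "ax": 0, "ay": 0, "az": 0}])

```text
clock: 10.45
tcp_pos: [0.4996, 0.0037, 0.237]
orientation: [3.063, 0.694, 0.001]
contact_force: [-0.2, -0.0, -0.6]
grip_width: 0.085
gripper_force: 0.0
```

Call:
arm_command(rows=[{"fingers": 1, "x": 0.011, "y": -0.029, "z": 0, "ax": 0, "ay": 0, "az": 0}, {"fingers": 1, "x": 0.012, "y": -0.029, "z": 0, "ax": 0, "ay": 0, "az": 0}, {"fingers": 1, "x": 0.012, "y": -0.029, "z": 0, "ax": 0, "ay": 0, "az": 0}, {"fingers": 1, "x": 0.012, "y": -0.029, "z": 0, "ax": 0, "ay": 0, "az": 0}, {"fingers": 1, "x": 0.012, "y": -0.029, "z": 0, "ax": 0, "ay": 0, "az": 0}, {"fingers": 1, "x": 0.006, "y": -0.015, "z": 0, "ax": 0, "ay": 0, "az": 0}, {"fingers": 1, "x": 0, "y": 0, "z": 0, "ax": 0, "ay": 0, "az": 0}, {"fingers": 1, "x": 0, "y": 0, "z": 0, "ax": 0, "ay": 0, "az": 0}])

```text
clock: 11.12
tcp_pos: [0.4897, 0.1753, 0.2366]
orientation: [3.063, 0.698, 0.0]
contact_force: [0.5, -1.2, -0.6]
grip_width: 0.0854
gripper_force: 0.0
```

```bash
python3 - <<'E'
from h import *
grab('wrist','w4')
W,I,Z=pts('w4')
m=(Z>0)&(W[...,2]>.104)&(W[...,2]<.112)&(abs(W[...,0]-.485)<.03)&(abs(W[...,1]-.237)<.03)
p=W[m]; print(len(p),p.mean(0),cv2.minEnclosingCircle(p[:,:2].astype('f4')))
plan((.485,.2368,.25),(.485,.2368,.098))
E
```

```text
680 [0.48583169 0.23670348 0.10697355] ((0.48595160245895386, 0.23677848279476166), 0.014364318922162056)
t 11.17 tcp [0.4899 0.1739 0.2365] Rz [ 1.e-04 -7.e-04 -1.e+00] y [ 0.431 -0.902  0.001] F [-0.4 -0.8  0.1] w 0.0856
(0.485, 0.2368, 0.25) tool d [ 0.0226 -0.0588 -0.0136] rows 2 each [ 0.0113 -0.0294 -0.0068]
(0.485, 0.2368, 0.098) tool d [ 0.00e+00 -1.00e-04  1.52e-01] rows 4 each [ 0.    -0.     0.038]
```

The knob is at (0.4857, 0.2368) with its top at 107 mm and a 14.4 mm radius, as expected.

Call:
arm_command(rows=[{"fingers": 1, "x": 0.008, "y": -0.0195, "z": 0, "ax": 0, "ay": 0, "az": 0}, {"fingers": 1, "x": 0.008, "y": -0.0195, "z": 0, "ax": 0, "ay": 0, "az": 0}, {"fingers": 1, "x": 0.0075, "y": -0.0195, "z": 0, "ax": 0, "ay": 0, "az": 0}, {"fingers": 1, "x": 0, "y": 0, "z": 0.02, "ax": 0, "ay": 0, "az": 0}, {"fingers": 1, "x": 0, "y": 0, "z": 0.03, "ax": 0, "ay": 0, "az": 0}, {"fingers": 1, "x": 0, "y": 0, "z": 0.03, "ax": 0, "ay": 0, "az": 0}, {"fingers": 1, "x": 0, "y": 0, "z": 0.015, "ax": 0, "ay": 0, "az": 0}, {"fingers": 1, "x": 0, "y": 0, "z": 0, "ax": 0, "ay": 0, "az": 0}, {"fingers": 1, "x": 0, "y": 0, "z": 0, "ax": 0, "ay": 0, "az": 0}, {"fingers": 1, "x": 0, "y": 0, "z": 0, "ax": 0, "ay": 0, "az": 0}])

```text
clock: 12.0
tcp_pos: [0.487, 0.237, 0.1425]
orientation: [-3.064, -0.692, -0.003]
contact_force: [0.4, 0.2, -0.6]
grip_width: 0.0854
gripper_force: 0.0
```

```bash
python3 - <<'E'
from h import *
plan((.4857,.2368,.098))
E
```

```text
t 12.0 tcp [0.487  0.237  0.1425] Rz [ 1.7e-03  5.0e-04 -1.0e+00] y [ 0.43  -0.903  0.   ] F [ 0.4  0.2 -0.6] w 0.0854
(0.4857, 0.2368, 0.098) tool d [-0.0013 -0.0004  0.0445] rows 2 each [-0.0007 -0.0002  0.0223]
```

Call:
arm_command(rows=[{"fingers": 1, "x": -0.001, "y": 0, "z": 0.02, "ax": 0, "ay": 0, "az": 0}, {"fingers": 1, "x": 0, "y": 0, "z": 0.015, "ax": 0, "ay": 0, "az": 0}, {"fingers": 1, "x": 0, "y": 0, "z": 0.009, "ax": 0, "ay": 0, "az": 0}, {"fingers": 1, "x": 0, "y": 0, "z": 0, "ax": 0, "ay": 0, "az": 0}, {"fingers": 1, "x": 0, "y": 0, "z": 0, "ax": 0, "ay": 0, "az": 0}, {"fingers": -1, "x": 0, "y": 0, "z": 0, "ax": 0, "ay": 0, "az": 0}, {"fingers": -1, "x": 0, "y": 0, "z": 0, "ax": 0, "ay": 0, "az": 0}, {"fingers": -1, "x": 0, "y": 0, "z": 0, "ax": 0, "ay": 0, "az": 0}, {"fingers": -1, "x": 0, "y": 0, "z": 0, "ax": 0, "ay": 0, "az": 0}, {"fingers": -1, "x": 0, "y": 0, "z": 0, "ax": 0, "ay": 0, "az": 0}], grip_force=80)

```text
clock: 12.83
tcp_pos: [0.4858, 0.2363, 0.098]
orientation: [3.063, 0.693, 0.001]
contact_force: [-5.1, -4.4, 28.0]
grip_width: 0.0264
gripper_force: 79.6
```

Call:
arm_command(rows=[{"fingers": -1, "x": 0, "y": 0, "z": 0, "ax": 0, "ay": 0, "az": 0}, {"fingers": -1, "x": 0, "y": 0, "z": 0, "ax": 0, "ay": 0, "az": 0}, {"fingers": -1, "x": 0, "y": 0, "z": 0, "ax": 0, "ay": 0, "az": 0}, {"fingers": -1, "x": 0, "y": 0, "z": 0, "ax": 0, "ay": 0, "az": 0}])

```text
clock: 13.17
tcp_pos: [0.4857, 0.2363, 0.0982]
orientation: [3.063, 0.693, 0.001]
contact_force: [-0.8, -2.8, 7.7]
grip_width: 0.0261
gripper_force: 78.2
```

Call:
arm_command(rows=[{"fingers": -1, "x": 0, "y": 0, "z": -0.003, "ax": 0, "ay": 0, "az": 0}, {"fingers": -1, "x": 0, "y": 0, "z": -0.004, "ax": 0, "ay": 0, "az": 0}, {"fingers": -1, "x": 0, "y": 0, "z": -0.004, "ax": 0, "ay": 0, "az": 0}, {"fingers": -1, "x": 0, "y": 0, "z": -0.003, "ax": 0, "ay": 0, "az": 0}, {"fingers": -1, "x": 0, "y": 0, "z": 0, "ax": 0, "ay": 0, "az": 0}, {"fingers": -1, "x": 0, "y": 0, "z": 0, "ax": 0, "ay": 0, "az": 0}, {"fingers": -1, "x": 0, "y": 0, "z": 0, "ax": 0, "ay": 0, "az": 0}])

```text
clock: 13.75
tcp_pos: [0.4855, 0.2363, 0.1108]
orientation: [3.064, 0.693, 0.0]
contact_force: [5.0, -1.4, -9.8]
grip_width: 0.026
gripper_force: 79.2
```

Call:
arm_command(rows=[{"fingers": -1, "x": 0, "y": 0, "z": -0.002, "ax": 0, "ay": 0, "az": 0}, {"fingers": -1, "x": 0, "y": 0, "z": -0.001, "ax": 0, "ay": 0, "az": 0}, {"fingers": -1, "x": 0, "y": 0, "z": 0, "ax": 0, "ay": 0, "az": 0}, {"fingers": -1, "x": 0, "y": 0, "z": 0, "ax": 0, "ay": 0, "az": 0}])

```text
clock: 14.08
tcp_pos: [0.4855, 0.2363, 0.1137]
orientation: [3.064, 0.693, 0.0]
contact_force: [5.7, -1.0, -11.5]
grip_width: 0.0259
gripper_force: 79.2
```

Spring force is about 11 N after a 15.5 mm rise, so the knob is following. I'll creep up to the stop.

Call:
arm_command(rows=[{"fingers": -1, "x": 0, "y": 0, "z": -0.001, "ax": 0, "ay": 0, "az": 0}, {"fingers": -1, "x": 0, "y": 0, "z": -0.001, "ax": 0, "ay": 0, "az": 0}, {"fingers": -1, "x": 0, "y": 0, "z": 0, "ax": 0, "ay": 0, "az": 0}, {"fingers": -1, "x": 0, "y": 0, "z": 0, "ax": 0, "ay": 0, "az": 0}])

```text
clock: 14.42
tcp_pos: [0.4856, 0.2363, 0.1156]
orientation: [3.064, 0.693, 0.0]
contact_force: [7.4, -0.7, -11.9]
grip_width: 0.0259
gripper_force: 79.3
```

Call:
arm_command(rows=[{"fingers": -1, "x": 0, "y": 0, "z": -0.001, "ax": 0, "ay": 0, "az": 0}, {"fingers": -1, "x": 0, "y": 0, "z": 0, "ax": 0, "ay": 0, "az": 0}, {"fingers": -1, "x": 0, "y": 0, "z": 0, "ax": 0, "ay": 0, "az": 0}])

```text
clock: 14.67
tcp_pos: [0.4855, 0.2363, 0.1164]
orientation: [3.064, 0.693, 0.0]
contact_force: [7.1, 0.4, -14.3]
grip_width: 0.0257
gripper_force: 80.3
```

Call:
arm_command(rows=[{"fingers": -1, "x": 0, "y": 0, "z": -0.001, "ax": 0, "ay": 0, "az": 0}, {"fingers": -1, "x": 0, "y": 0, "z": 0, "ax": 0, "ay": 0, "az": 0}, {"fingers": -1, "x": 0, "y": 0, "z": 0, "ax": 0, "ay": 0, "az": 0}])

```text
clock: 14.92
tcp_pos: [0.4855, 0.2362, 0.1164]
orientation: [3.064, 0.694, -0.0]
contact_force: [10.3, 1.9, -23.4]
grip_width: 0.0258
gripper_force: 80.8
```

Call:
arm_command(rows=[{"fingers": -1, "x": 0, "y": 0, "z": -0.001, "ax": 0, "ay": 0, "az": 0}, {"fingers": -1, "x": 0, "y": 0, "z": 0, "ax": 0, "ay": 0, "az": 0}, {"fingers": -1, "x": 0, "y": 0, "z": 0, "ax": 0, "ay": 0, "az": 0}])

```text
clock: 15.17
tcp_pos: [0.4854, 0.2362, 0.1165]
orientation: [-3.064, -0.694, 0.001]
contact_force: [12.6, 2.3, -31.7]
grip_width: 0.026
gripper_force: 81.3
```

The tool no longer rises while the force climbs to 32 N, so the plunger is at its stop. I'll check that it holds and look once more.

Call:
arm_command(rows=[{"fingers": -1, "x": 0, "y": 0, "z": 0.0005, "ax": 0, "ay": 0, "az": 0}, {"fingers": -1, "x": 0, "y": 0, "z": 0, "ax": 0, "ay": 0, "az": 0}, {"fingers": -1, "x": 0, "y": 0, "z": 0, "ax": 0, "ay": 0, "az": 0}, {"fingers": -1, "x": 0, "y": 0, "z": 0, "ax": 0, "ay": 0, "az": 0}, {"fingers": -1, "x": 0, "y": 0, "z": 0, "ax": 0, "ay": 0, "az": 0}, {"fingers": -1, "x": 0, "y": 0, "z": 0, "ax": 0, "ay": 0, "az": 0}, {"fingers": -1, "x": 0, "y": 0, "z": 0, "ax": 0, "ay": 0, "az": 0}, {"fingers": -1, "x": 0, "y": 0, "z": 0, "ax": 0, "ay": 0, "az": 0}])

```text
clock: 15.83
tcp_pos: [0.4855, 0.2362, 0.1165]
orientation: [-3.064, -0.694, 0.001]
contact_force: [13.0, 3.6, -27.7]
grip_width: 0.0258
gripper_force: 81.8
```

```bash
python3 - <<'E'
from h import *
grab('wrist','w5');grab('scene','s5')
c=np.hstack([cv2.resize(cv2.imread('pics/w5.png'),(400,300)),cv2.resize(cv2.imread('pics/s5.png')[130:280,150:350],(400,300),interpolation=2)]);cv2.imwrite('pics/c5.png',c)
plan()
E
```

```text
t 15.93 tcp [0.4855 0.2363 0.1165] Rz [-4.e-04  1.e-04 -1.e+00] y [ 0.431 -0.902 -0.   ] F [ 10.    2.4 -27.7] w 0.0254
```

View pics/c5.png

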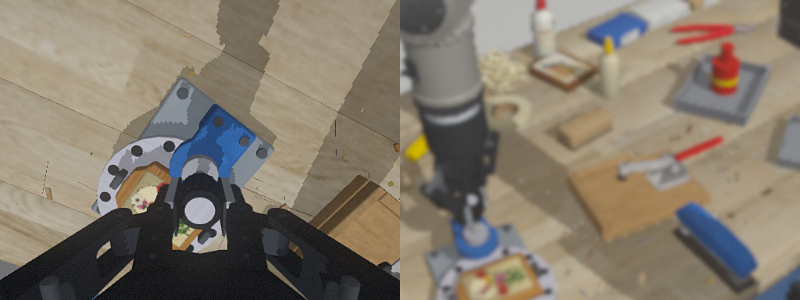

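The knob is held between the pads at (200,210), and the cover stands upright in the tray at (725,75). The block and the bottle haven't moved, so I'm handing in.

```bash
python3 -c "
from h import *
print(r.hand_in())"
```

```text
the job is handed in; nothing more can be done
None
```

The job is handed in: the red cover stands upright, open side down, in the larger grey tray, and the gripper is holding the plunger knob up at its stop, with the sanding block and glue bottle not touched.

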